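Lean the heat shield against the brick behind a ring to be soldered

TASK

Put up the heat shield for soldering the ring: take the long grey board with the hanging hole and stand it, hole end up, on the white soldering board between the two steel pins and the brick, centred and square to the pins. Its foot is to be up against the pins on their far side and its back to lean on the brick's upper edge, so that it stays there by itself. Set it down gently, it is brittle; do not shove the brick out of its place, and leave the ring, the short offcut and the flux jar as they are.

Things in the scene. Friction and masses are not known exactly. Their poses are not given: they have to be found in the camera images.
- shield_centre (a point): the heat shield: a plain grey rectangular strip of rigid soldering board, 130 mm long, 60 mm wide, 10 mm thick, about 125 g, with a 10 mm hanging hole near one end; the longer of two such boards; it lies flat on the bench at the start. The point is its middle; its x axis runs along the 130 mm towards the hole end, y across the 60 mm, z through the thickness (up at the start)
- shield_foot (a point): middle of the shield's plain end face (the end without the hole), 65 mm from its middle and half-way through its thickness; same axes
- shield_hole (a point): middle of the shield's hanging hole, 51 mm from its middle, 14 mm from the end
- shield: the heat shield; its origin is the middle of the face that lies underneath at the start
- soldering_board: white perforated ceramic soldering board, fixed on the low steel plate of the bench (underside 5 mm above the bench), 186 mm (its x) by 130 mm (its y) by 13 mm thick; its origin is the centre of its underside, its x axis points from the robot's side to the far side, towards the brick
- pin_mid (a point): point on the top face of the soldering board (18 mm above the bench) half-way between its two upright steel pins; axes those of the soldering board. The pins are 3.6 mm thick, stand 11 mm high, 18.75 mm either side of this point along y, and are firm
- brick_edge (a point): middle of the upper edge, facing the pins, of the brick: a cream insulating brick, 60 mm deep, 112 mm wide, 64 mm high, loose, about 360 g, standing on the soldering board behind the pins. This edge is 64 mm above the top of the soldering board and 46 to 54 mm beyond the pin line; it slides easily if pushed with more than about 2 N
- brick: the brick; its origin is the centre of its underside, axes about those of the soldering board (up to 0.03 rad turned)
- ring_centre (a point): middle of a silver ring blank, 22 mm across, 6 mm high, lying flat and loose on the soldering board about 42 mm in front of the pins, on the robot's side
- offcut_centre (a point): middle of the short offcut of the same grey board, 76 mm long, 60 mm wide, 10 mm thick, without a hole, lying flat; it is not needed
- block: black charcoal block standing free on the bench with clear bench in front of it (its -x side), 60 mm (its x) by 48 mm (its y), 42 mm high, loose, 250 g; origin at the centre of its underside. It may be used as a rest, for example to lean the shield on while changing the grip (the shield rests safely on it at up to 30 degrees from level), and may be moved
- gooseneck_lamp: fixed desk lamp, an obstacle: from its round foot, left at the back, its thin neck arches to the right across the bench, 0.53 m ahead of the robot and 0.30 to 0.41 m above the bench, and its end hangs down to 0.27 m above the bench at 0.26 m to the robot's right. Keep arm and wrist on the robot's side of it or below
- flux_jar: small flux jar with a black cap, 41 mm across, 48 mm high, standing on the bench; origin at the centre of its underside

How it is judged:
At the end, for the whole second after the job is handed in: Shield hole end up on the soldering board, leaning 20 to 43 deg from upright, resting on the brick; mid-foot 2 to 10 mm beyond the pin line, within 9 mm of midway between the pins, square within 0.1 rad; brick moved under 8 mm, ring under 6 mm; all at rest (x of shield_foot in the frame of pin_mid between 0.002 and 0.01 m and y of shield_foot in the frame of pin_mid between -0.009 and 0.009 m and z of shield_foot in the frame of pin_mid below 0.006 m and angle between shield_centre's own x axis and vertical between 0.35 and 0.75 rad and angle between the y axis of shield_centre and the y axis of pin_mid, either way round below 0.1 rad and contact force between shield and brick above 0.03 N and contact force between shield and soldering_board above 0.03 N and distance of brick_edge from where it was at the start of the episode below 0.008 m and distance of ring_centre from where it was at the start of the episode below 0.006 m and linear speed of each of shield, brick below 0.02 m/s); the robot touches nothing.
It fails at once if the shield is pressed or dropped on the soldering board or its pins with over 30 N (contact force between shield and soldering_board above 30 N).
It fails at once if the brick is shoved more than 10 mm (distance of brick_edge from where it was at the start of the episode above 0.01 m).
It fails at once if the ring is knocked more than 8 mm away (distance of ring_centre from where it was at the start of the episode above 0.008 m).
It fails at once if the offcut is moved more than 15 mm (distance of offcut_centre from where it was at the start of the episode above 0.015 m).
It fails at once if the flux jar is moved more than 15 mm (distance of flux_jar from where it was at the start of the episode above 0.015 m).
It also fails if it takes over 61 s, if anything falls off the work surface, if the arm or the gripper's body presses on something with over 40 N, if the wrist force passes 120 N, or if a joint passes its speed limit or range.

ROBOT

A 6-joint arm with a two-finger parallel gripper is mounted at the origin on a cart in front of the work surface, level with it; the furniture and walls round the work are solid. World frame = base frame: x ahead of the robot, y to its left, z up, the work surface at z = 0. Lengths are in m, angles in rad, forces in N, time in s.
With the tool pointing down it reaches from about 0.3 to 0.825 m from the base axis. Payload 5.4 kg.
Tool frame: the origin (TCP) lies on the centre line of the jaws, within the pads' length; the fingertips stand 8 mm ahead of it and the grasp point (between the pads) lies 11 mm behind it; z points along the fingers, y is the line along which they close (so a half turn about z gives the same grasp; the last joint's range is limited). The gripper opens to 92 mm and grips with 3 to 60 N. Pads are 20 mm wide; open, the fingers measure 128 mm over their backs; the gripper's body (75 mm by 189 mm) begins 69 mm behind the grasp point.
Start: joints at [-1.526, 0.158, 1.597, -0, 1.386, -0.21], TCP at [0.145, -0.556, 0.223] pointing down, gripper open.
Joint ranges: [-2.91, 2.91], [-0.94, 2.29], [0.18, 2.7], [-1.29, 4.43], [0.17, 2.64], [-3, 3]. Speed limits (rad/s): [2.57, 2.57, 3.14, 3.14, 3.14, 3.14].

INTERFACE

Orientations are given as a rotation vector (axis times angle).
In Python, from rig import ctrl, vision, order, nets gives the robot as it stands. The module is installed in compiled form; this text tells all that it offers.
- The arm moves only by the shell command python3 -m jog 'ROWS' [OPENING] [FORCE]. ROWS is JSON, a list of rows, each an object with "dp": the shift along the world's x, y, z in mm, a list of three; "angular": the turn, a rotation vector about the world's x, y, z in rad, a list of three. In form: [{"dp": [x, y, z], "angular": [wx, wy, wz]}, ...]. A call has 1 to 5 rows; each row is the pose to reach, as a shift and turn from the pose commanded when the call began; what a row does not reach only later rows make up. A row lasts 1/12 s, in which the tool goes at most 41.7 mm and 7.16 degrees, less where a joint would pass 70% of its speed; a pose out of reach is approached as far as the arm can. A call with a gripper value outside its range is refused whole. OPENING is the finger opening in mm, from 0 to 91.9, set as the call begins (- or left out, the last holds). The fingers move at their own pace and stop on an object; FORCE is the grip in N (left out, the last holds). Time passes only in rows, so rows that repeat a pose let the fingers close. It gives the time, the measured TCP pose, the force, the opening and the grip force at its end, in the units of the state.
- ctrl.observe(): the state, without advancing time (a new reading comes with each control period).
- vision.snapshot(name): name is "scene" or "top"; returns the picture (400x640x3 uint8, red, green, blue); there is no depth.
- vision.get_calibration(name): a dict with "fx", "fy", "cx", "cy" (pixels), "R" (3x3) and "t" (3): a world point X has camera coordinates R X + t. Camera axes: x right, y down, z forward; pixel columns grow to the right and rows downward; lengths in m; the calibration is good to about 2 mm. A picture is of the moment at which its call begins. get_calibration takes no time and is no camera call.
- order.job_done(): hands the job in; it is judged then, once.
Trained networks look in the newest picture that a camera, given by its name, has taken for a name from the list of things; names that differ only in an ending like _2 or _b are one class to them, and where a whole thing is asked for, a point or a joint stands for the part that bears it (a point fixed in the world has none). Each returns a list of dicts, best first, with "conf" (0 to 1); they miss things now and then, are a little off and sometimes report something else, mostly with a low value. They report only what shows in the picture. A call takes as long as a camera call.
- nets.spot_in(camera, label): "point" ([column, row] in pixels, amid what is visible of it).
- nets.silhouettes(camera, label): "region" (400x640 bool, what is visible of it) and "point" ([column, row] in pixels, amid what is visible of it).
- nets.place_of(camera, label): "point" ([column, row] in pixels: a listed point, or the origin of a listed thing).
The state is a dict: "time": time; "qpos": joint angles; "qvel": joint speeds; "joint_efforts": joint torques, N m; "ee_pos": TCP position; "orientation": TCP orientation; "wrist_force": force on the tool from outside, world axes, zero at the start; "torque": the same for the moment, N m; "gripper_width": opening from 0.0 (shut) to 1.0 (fully open); "grasp_force": force on a finger pad.
Only numpy, scipy, OpenCV 4.12 (cv2) and the standard library are available. Lean on these libraries where they do the work, as an engineer would, in place of code of your own. Each camera call takes 0.05 s, during which the arm holds its last target. There are 200 camera calls.

## Working session

There is one attempt and no reset: what is moved stays moved. The work goes in short steps, Python scripts to look and compute and a shell command to move; the robot and the scene stay as the last step left them, time stands still between calls to the robot, and variables do not carry over. Pictures are saved under pics/ and viewed, at most 13 in all, crops included, and the job is handed in when it is done.

```bash
mkdir -p pics
cat > h.py <<'E'
import numpy as np, cv2
from rig import ctrl, vision, order, nets
def ray(cam,p):
    c=vision.get_calibration(cam);R=np.array(c["R"]);t=np.array(c["t"])
    d=R.T@np.array([(p[0]-c["cx"])/c["fx"],(p[1]-c["cy"])/c["fy"],1]);o=-R.T@t
    return o,d
def onz(cam,p,z):
    o,d=ray(cam,p);return o+d*(z-o[2])/d[2]
def proj(cam,X):
    c=vision.get_calibration(cam);q=np.array(c["R"])@X+np.array(c["t"])
    return np.array([c["fx"]*q[0]/q[2]+c["cx"],c["fy"]*q[1]/q[2]+c["cy"]])
def save(cam,n):
    im=vision.snapshot(cam);cv2.imwrite(f"pics/{n}.png",im[:,:,::-1]);return im
E
python3 - <<'E'
from h import *
np.set_printoptions(precision=4,suppress=True)
a=save("top","top0");b=save("scene","scene0")
H=dict(shield_centre=.005,shield_foot=.005,shield_hole=.01,pin_mid=.018,brick_edge=.082,ring_centre=.021,offcut_centre=.005,block=0,flux_jar=0,brick=.018,soldering_board=.005)
for cam in("top","scene"):
    o,d=ray(cam,(320,200));print(cam,o,d)
    for k,z in H.items():
        r=nets.place_of(cam,k)[:2]
        print(k,[(round(x["conf"],2),np.round(x["point"],1),onz(cam,x["point"],z)) for x in r])
for k in("shield","offcut_centre"):
  for x in nets.silhouettes("top",k)[:2]:
    p=cv2.minAreaRect(np.argwhere(x["region"])[:,::-1].astype(np.float32))
    print(k,x["conf"],[onz("top",q,.01) for q in cv2.boxPoints(p)])
print(ctrl.observe())
E
```

```text
top [ 0.3881 -0.0444  1.2628] [ 0.1037  0.0115 -0.9946]
shield_centre [(0.52, array([307.2, 207.5]), array([0.4961, 0.0106, 0.005 ]))]
shield_foot [(0.62, array([240.7, 238.5]), array([0.4018, 0.2191, 0.005 ]))]
shield_hole [(0.62, array([222.2, 202.7]), array([0.5143, 0.2768, 0.01  ]))]
pin_mid [(0.62, array([308.4, 209.3]), array([0.4893, 0.0063, 0.018 ])), (0.57, array([309.4, 203.9]), array([0.5061, 0.0031, 0.018 ]))]
brick_edge [(0.77, array([311.6, 184.6]), array([ 0.5573, -0.0065,  0.082 ]))]
ring_centre [(0.73, array([427.8, 215.5]), array([ 0.4651, -0.3615,  0.021 ]))]
offcut_centre [(0.91, array([367.9, 180.7]), array([ 0.5783, -0.1815,  0.005 ]))]
block [(0.72, array([427.1, 217.2]), array([ 0.4611, -0.3644,  0.    ]))]
flux_jar [(0.61, array([284.4, 166.7]), array([0.6277, 0.0821, 0.    ]))]
brick [(0.66, array([315.1, 182.8]), array([ 0.572 , -0.0154,  0.018 ]))]
soldering_board [(0.85, array([312., 201.]), array([ 0.5164, -0.0047,  0.005 ]))]
scene [-0.2698  0.5544  0.7732] [ 0.6437 -0.5138 -0.5675]
shield_centre [(0.84, array([221.6, 285.4]), array([0.4636, 0.2421, 0.0
[... 817 characters left out ...]
 0.01  ]), array([0.3945, 0.2498, 0.01  ])]
offcut_centre 0.72 [array([ 0.5593, -0.147 ,  0.01  ]), array([ 0.63  , -0.1837,  0.01  ]), array([ 0.6005, -0.2395,  0.01  ]), array([ 0.5302, -0.2027,  0.01  ])]
{'time': 1.3, 'qpos': array([-1.5261,  0.1584,  1.597 , -0.    ,  1.3862, -0.2101]), 'qvel': array([ 0.0004, -0.0005,  0.0008, -0.0003, -0.0006,  0.0015]), 'joint_efforts': array([ -0.0017, -38.5582, -32.2355,   0.0701,   0.0309,  -0.    ]), 'ee_pos': array([ 0.1449, -0.5564,  0.2226]), 'orientation': array([ 3.1161,  0.3991, -0.    ]), 'wrist_force': array([ 0.0927, -0.5417, -1.0848]), 'torque': array([-0.0058,  0.0161,  0.0401]), 'grasp_force': 0.0, 'gripper_width': 0.9951345806556328}
```

View pics/top0.png

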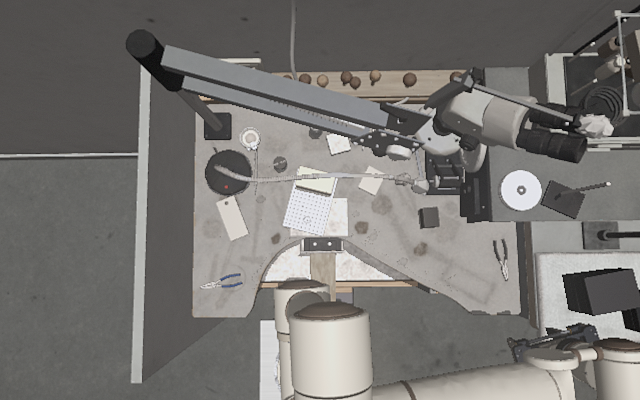

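View pics/scene0.png

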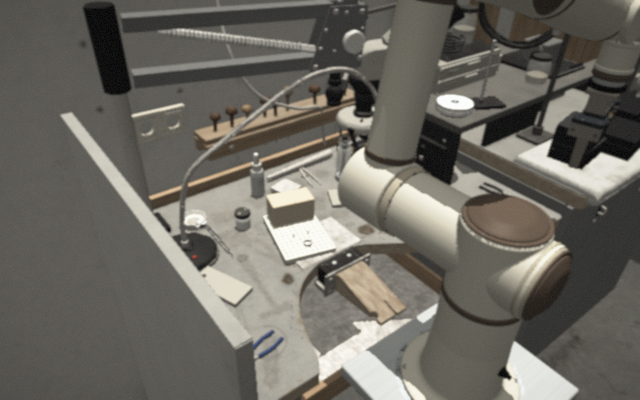

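Run:
```python
from h import *
np.set_printoptions(precision=4,suppress=True)
a=cv2.imread("pics/top0.png");b=cv2.imread("pics/scene0.png")
cv2.imwrite("pics/c1.png",cv2.resize(a[160:245,205:340],None,fx=5.5,fy=5.5,interpolation=cv2.INTER_CUBIC))
cv2.imwrite("pics/c2.png",cv2.resize(b[180:310,190:350],None,fx=4.5,fy=4.5,interpolation=cv2.INTER_CUBIC))
for cam in("top","scene"):
  for k,z in(("soldering_board",.018),("brick",.082)):
    for x in nets.silhouettes(cam,k)[:1]:
      c,_=cv2.findContours(x["region"].astype(np.uint8),0,2);c=max(c,key=cv2.contourArea)
      q=cv2.approxPolyDP(c,3,True)[:,0];print(cam,k,x["conf"]);print(np.array([np.r_[p,onz(cam,p,z)] for p in q]))
```

```text
top soldering_board 0.84
[[336.     179.       0.5831  -0.0808   0.018 ]
 [330.     195.       0.5331  -0.0613   0.018 ]
 [294.     186.       0.5629   0.0506   0.018 ]
 [284.     224.       0.4447   0.0823   0.018 ]
 [322.     234.       0.4123  -0.0349   0.018 ]]
top brick 0.69
[[334.     178.       0.5761  -0.073    0.082 ]
 [301.     179.       0.5745   0.0248   0.082 ]
 [295.     183.       0.5628   0.0427   0.082 ]
 [330.     194.       0.5286  -0.0605   0.082 ]]
scene soldering_board 0.82
[[263.     217.       0.6116   0.0402   0.018 ]
 [286.     262.       0.4315   0.0903   0.018 ]
 [335.     249.       0.4007  -0.0317   0.018 ]
 [314.     218.       0.5301  -0.0658   0.018 ]
 [275.     227.       0.5575   0.0382   0.018 ]
 [267.     216.       0.6092   0.0294   0.018 ]]
scene brick 0.65
[[311.     194.       0.5492  -0.0692   0.082 ]
 [302.     188.       0.5855  -0.0668   0.082 ]
 [268.     195.       0.6096   0.0232   0.082 ]
 [267.     212.       0.5485   0.0651   0.082 ]
 [273.     225.       0.4965   0.0815   0.082 ]
 [312.     217.       0.4683  -0.0117   0.082 ]]
```

View pics/c1.png

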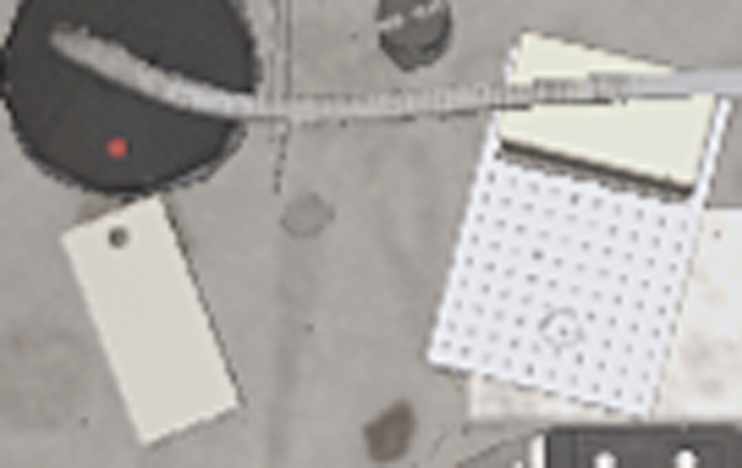

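View pics/c2.png

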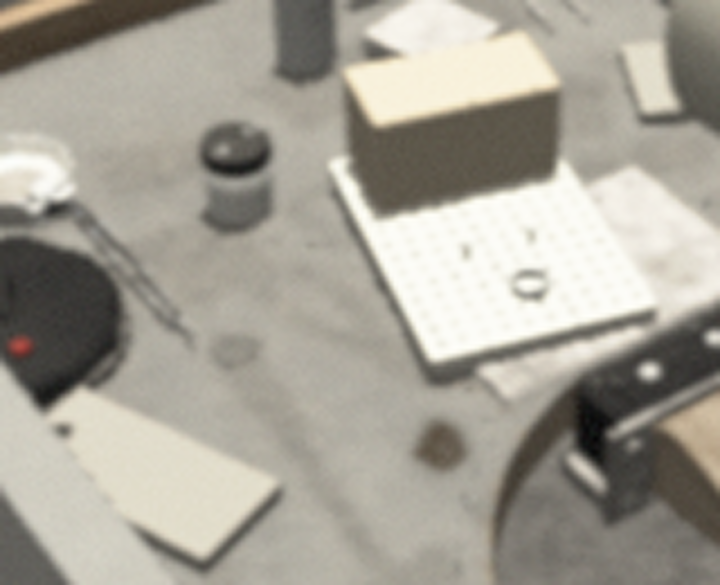

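Run:
```python
from h import *
np.set_printoptions(precision=4,suppress=True)
def T(u,v,z):return onz("top",(205+u/5.5-.4,160+v/5.5-.4),z)
def S(u,v,z):return onz("scene",(190+u/4.5-.4,180+v/4.5-.4),z)
for n,p in dict(bFL=T(430,360,.018),bFR=T(645,415,.018),bRmid=T(697,205,.018),bL=T(490,150,.018),brL=T(503,140,.082),brR=T(692,190,.082),brBL=T(523,32,.082),ring=T(562,328,.021),
 s1=T(62,238,.01),s2=T(160,195,.01),s3=T(240,405,.01),s4=T(145,445,.01),hole=T(119,237,.01),
 SbFL=S(432,362,.018),SbFR=S(655,312,.018),SbBL=S(332,165,.018),brL_=S(380,128,.082),brR_=S(558,86,.082),p1=S(467,259,.018),p2=S(531,242,.018),p1t=S(464,246,.029),p2t=S(531,230,.029),ring_=S(531,285,.021),s3_=S(282,490,.01),s4_=S(207,562,.01),s2_=S(88,388,.01),hole_=S(63,430,.01)).items():print(n,p)
for c in("top","scene"):
  for x in nets.place_of(c,"gooseneck_lamp")[:1]:print(c,onz(c,x["point"],0))
```

```text
bFL [0.4415 0.0861 0.018 ]
bFR [ 0.4091 -0.0345  0.018 ]
bRmid [ 0.5271 -0.0654  0.018 ]
bL [0.5601 0.0516 0.018 ]
brL [0.5566 0.0396 0.082 ]
brR [ 0.5281 -0.0617  0.082 ]
brBL [0.6154 0.0284 0.082 ]
ring [0.4584 0.0115 0.021 ]
s1 [0.514  0.2967 0.01  ]
s2 [0.538  0.2409 0.01  ]
s3 [0.4177 0.1946 0.01  ]
s4 [0.3959 0.2483 0.01  ]
hole [0.5142 0.2641 0.01  ]
SbFL [0.4376 0.0872 0.018 ]
SbFR [ 0.4007 -0.0321  0.018 ]
SbBL [0.6138 0.0377 0.018 ]
brL_ [0.5525 0.0421 0.082 ]
brR_ [ 0.5282 -0.0617  0.082 ]
p1 [0.4965 0.0237 0.018 ]
p2 [ 0.4879 -0.0138  0.018 ]
p1t [0.4955 0.0263 0.029 ]
p2t [ 0.4854 -0.0119  0.029 ]
ring_ [0.4549 0.0106 0.021 ]
s3_ [0.4108 0.1943 0.01  ]
s4_ [0.3909 0.2473 0.01  ]
s2_ [0.5325 0.2371 0.01  ]
hole_ [0.5117 0.2616 0.01  ]
scene [ 0.478  -0.0083  0.    ]
```

```bash
python3 -m jog '[{"dp":[30,40,15],"angular":[0,0,0]},{"dp":[50,75,25],"angular":[0,0,0]},{"dp":[70,110,30],"angular":[0,0,0]},{"dp":[90,145,30],"angular":[0,0,0]},{"dp":[105,180,30],"angular":[0,0,0]}]' 90 30
python3 -m jog '[{"dp":[22,36,0],"angular":[0,0,0]},{"dp":[44,72,0],"angular":[0,0,0]},{"dp":[66,108,0],"angular":[0,0,0]},{"dp":[88,144,0],"angular":[0,0,0]},{"dp":[105,180,0],"angular":[0,0,0]}]'
python3 -m jog '[{"dp":[10,36,0],"angular":[0,0,0.05]},{"dp":[20,72,-10],"angular":[0,0,0.1]},{"dp":[30,108,-20],"angular":[0,0,0.123]},{"dp":[40,144,-30],"angular":[0,0,0.123]},{"dp":[50,180,-50],"angular":[0,0,0.123]}]'
python3 -c "
from rig import ctrl;o=ctrl.observe();print(o['qpos'],o['ee_pos'],o['orientation'])"
```

```text
time: 2.02
ee_pos: [0.2491, -0.379, 0.2533]
orientation: [3.115, 0.398, 0.001]
wrist_force: [0.1, 0.6, 0.4]
gripper_width: 0.978
grasp_force: 0.0
time: 2.43
ee_pos: [0.3539, -0.1988, 0.2529]
orientation: [3.115, 0.398, 0.001]
wrist_force: [1.7, -0.1, 0.7]
gripper_width: 0.982
grasp_force: 0.0
time: 2.85
ee_pos: [0.4044, -0.0196, 0.2045]
orientation: [3.083, 0.59, 0.007]
wrist_force: [0.9, -0.3, 1.1]
gripper_width: 0.979
grasp_force: 0.0
[-3.49006325e-01 -3.02320093e-01  2.06860759e+00  3.89214978e-05
  1.37015356e+00  8.43886319e-01] [ 0.40440077 -0.01955768  0.20449016] [3.08311171 0.58958086 0.00697407]
```

```bash
python3 -m jog '[{"dp":[8,38,0],"angular":[0,0,0]},{"dp":[16,76,0],"angular":[0,0,0]},{"dp":[22,114,0],"angular":[0,0,0]},{"dp":[28,150,-10],"angular":[0,0,0]},{"dp":[30,180,-25],"angular":[0,0,0]}]'
python3 -m jog '[{"dp":[4,30,-20],"angular":[0,0,0]},{"dp":[8,55,-45],"angular":[0,0,0]},{"dp":[11,78,-75],"angular":[0,0,0]},{"dp":[11,78,-105],"angular":[0,0,0]},{"dp":[11,78,-125],"angular":[0,0,0]}]'
python3 - <<'E'
from h import *
a=save("top","t1");b=save("scene","s1")
A=cv2.resize(a[140:250,200:350],(600,440),interpolation=2);B=cv2.resize(b[220:330,160:310],(600,440),interpolation=2)[:,:]
cv2.imwrite("pics/m1.png",np.hstack([A[:,:400],B[:,:400]])[:,:,::-1])
print(ctrl.observe()['ee_pos'])
E
```

```text
time: 3.27
ee_pos: [0.4345, 0.1617, 0.1794]
orientation: [3.085, 0.592, 0.007]
wrist_force: [1.7, -1.0, -0.4]
gripper_width: 0.979
grasp_force: 0.0
time: 3.68
ee_pos: [0.4423, 0.2379, 0.0502]
orientation: [3.085, 0.594, -0.005]
wrist_force: [-0.3, -0.5, -0.6]
gripper_width: 0.975
grasp_force: 0.0
[0.44050852 0.23644093 0.04926544]
```

View pics/m1.png

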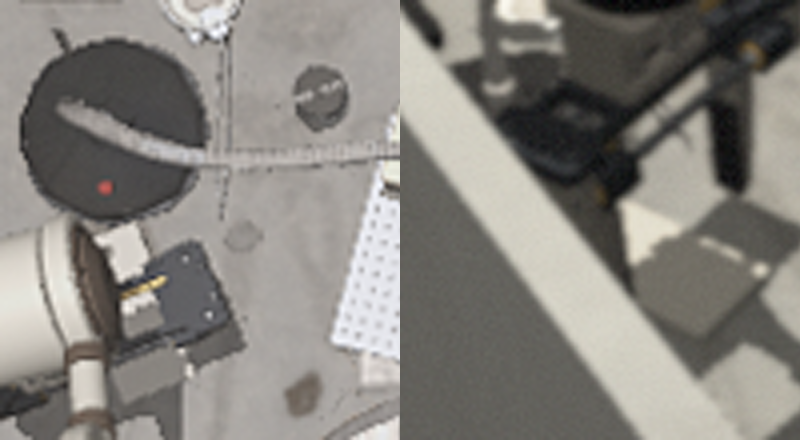

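```bash
python3 -m jog '[{"dp":[0,0,-15],"angular":[0,0,0]},{"dp":[0,0,-28],"angular":[0,0,0]},{"dp":[0,0,-35],"angular":[0,0,0]},{"dp":[0,0,-38],"angular":[0,0,0]},{"dp":[0,0,-38],"angular":[0,0,0]}]'
python3 -m jog '[{"dp":[0,0,0],"angular":[0,0,0]},{"dp":[0,0,0],"angular":[0,0,0]},{"dp":[0,0,0],"angular":[0,0,0]},{"dp":[0,0,0],"angular":[0,0,0]},{"dp":[0,0,0],"angular":[0,0,0]}]' 40 30
python3 -m jog '[{"dp":[0,0,0],"angular":[0,0,0]},{"dp":[0,0,0],"angular":[0,0,0]},{"dp":[0,0,0],"angular":[0,0,0]}]'
python3 -c "
from rig import ctrl;o=ctrl.observe();print(o['qpos'],o['ee_pos'],o['orientation'])"
```

```text
time: 4.2
ee_pos: [0.4443, 0.2369, 0.0154]
orientation: [-3.086, -0.589, -0.001]
wrist_force: [-0.1, -1.0, -0.7]
gripper_width: 0.976
grasp_force: 0.0
time: 4.62
ee_pos: [0.4442, 0.237, 0.0153]
orientation: [-3.086, -0.59, -0.001]
wrist_force: [1.1, -0.0, 0.9]
gripper_width: 0.644
grasp_force: 30.1
time: 4.87
ee_pos: [0.4442, 0.2371, 0.0153]
orientation: [3.086, 0.59, 0.001]
wrist_force: [-0.8, 0.1, 4.3]
gripper_width: 0.644
grasp_force: 30.0
[ 2.49796357e-01  2.50834783e-01  1.94454594e+00 -6.37815717e-05
  9.45634388e-01  1.44277812e+00] [0.44424745 0.23706243 0.01530712] [3.08567645e+00 5.90000716e-01 9.10463052e-04]
```

```bash
python3 -m jog '[{"dp":[0,0,0],"angular":[0,0,0]},{"dp":[0,0,0],"angular":[0,0,0]},{"dp":[0,0,-5],"angular":[0,0,0]},{"dp":[0,0,-5],"angular":[0,0,0]}]' 70 30
python3 -m jog '[{"dp":[0,0,0],"angular":[0,0,0]},{"dp":[0,0,0],"angular":[0,0,0]},{"dp":[0,0,0],"angular":[0,0,0]},{"dp":[0,0,0],"angular":[0,0,0]},{"dp":[0,0,0],"angular":[0,0,0]}]' 40 30
python3 -m jog '[{"dp":[0,0,10],"angular":[0,0,0]},{"dp":[0,0,20],"angular":[0,0,0]},{"dp":[0,0,35],"angular":[0,0,0]},{"dp":[0,0,45],"angular":[0,0,0]},{"dp":[0,0,50],"angular":[0,0,0]}]'
for i in 1; do :; done
python3 -m jog '[{"dp":[0,-5,0],"angular":[0,0,0.12]},{"dp":[0,-10,0],"angular":[0,0,0.24]},{"dp":[0,-15,0],"angular":[0,0,0.36]},{"dp":[0,-20,0],"angular":[0,0,0.48]},{"dp":[0,-25,0],"angular":[0,0,0.6]}]'
python3 -m jog '[{"dp":[0,0,0],"angular":[0,0,0.12]},{"dp":[0,0,0],"angular":[0,0,0.24]},{"dp":[0,0,0],"angular":[0,0,0.36]},{"dp":[0,0,0],"angular":[0,0,0.48]},{"dp":[0,0,0],"angular":[0,0,0.6]}]'
python3 -m jog '[{"dp":[0,0,0],"angular":[0,0,0.12]},{"dp":[0,0,0],"angular":[0,0,0.24]},{"dp":[0,0,0],"angular":[0,0,0.36]},{"dp":[0,0,0],"angular":[0,0,0.48]},{"dp":[0,0,0],"angular":[0,0,0.6]}]'
python3 -m jog '[{"dp":[0,0,0],"angular":[0,0,0.12]},{"dp":[0,0,0],"angular":[0,0,0.24]},{"dp":[0,0,0],"angular":[0,0,0.36]},{"dp":[0,0,0],"angular":[0,0,0.48]},{"dp":[0,0,0],"angular":[0,0,0.6]}]'
python3 -m jog '[{"dp":[0,0,0],"angular":[0,0,0.12]},{"dp":[0,0,0],"angular":[0,0,0.24]},{"dp":[0,0,0],"angular":[0,0,0.36]},{"dp":[0,0,0],"angular":[0,0,0.48]},{"dp":[0,0,0],"angular":[0,0,0.6]}]'
python3 - <<'E'
from h import *
a=save("top","t2");b=save("scene","s2")
o=ctrl.observe();print(o['qpos'],o['ee_pos'],o['orientation'])
A=cv2.resize(a[140:250,200:350],(600,440),interpolation=2);B=cv2.resize(b[220:330,180:330],(600,440),interpolation=2)
cv2.imwrite("pics/m2.png",np.hstack([A[:,:400],B[:,:400]])[:,:,::-1])
E
```

```text
time: 5.2
ee_pos: [0.4431, 0.2368, 0.0088]
orientation: [3.086, 0.59, -0.003]
wrist_force: [-0.6, 0.3, 0.3]
gripper_width: 0.763
grasp_force: 0.0
time: 5.62
ee_pos: [0.4438, 0.237, 0.0098]
orientation: [3.086, 0.59, -0.0]
wrist_force: [0.8, -0.7, -1.7]
gripper_width: 0.649
grasp_force: 30.0
time: 6.03
ee_pos: [0.4455, 0.2374, 0.0625]
orientation: [-3.085, -0.59, -0.006]
wrist_force: [0.7, 0.2, -0.9]
gripper_width: 0.648
grasp_force: 30.0
time: 6.45
ee_pos: [0.444, 0.2118, 0.0603]
orientation: [2.769, 1.484, 0.001]
wrist_force: [-0.2, -1.1, -1.5]
gripper_width: 0.648
grasp_force: 30.0
time: 6.87
ee_pos: [0.444, 0.212, 0.0602]
orientation: [2.207, 2.236, 0.0]
wrist_force: [0.3, -0.4, -1.3]
gripper_width: 0.647
grasp_force: 30.0
time: 7.28
ee_pos: [0.444, 0.212, 0.0603]
orientation: [1.448, 2.788, 0.0]
wrist_force: [0.5, -0.5, -0.2]
gripper_width: 0.652
grasp_force: 30.0
time: 7.7
ee_pos: [0.444, 0.212, 0.0602]
orientation: [0.559, 3.091, 0.0]
wrist_force: [-0.1, 0.9, -2.3]
gripper_width: 0.648
grasp_force: 30.0
time: 8.12
ee_pos: [0.4441, 0.212, 0.0603]
orientation: [-0.379, 3.118, 0.0]
wrist_force: [0.4, 0.1, -2.5]
gripper_width: 0.646
grasp_force: 30.0
[ 1.99298175e-01  1.42415787e-01  1.96289930e+00 -2.19483106e-05
  1.03579437e+00 -1.60805950e+00] [0.44405483 0.21200517 0.0602211 ] [-3.70684293e-01  3.11916048e+00  3.18547745e-05]
```

View pics/m2.png

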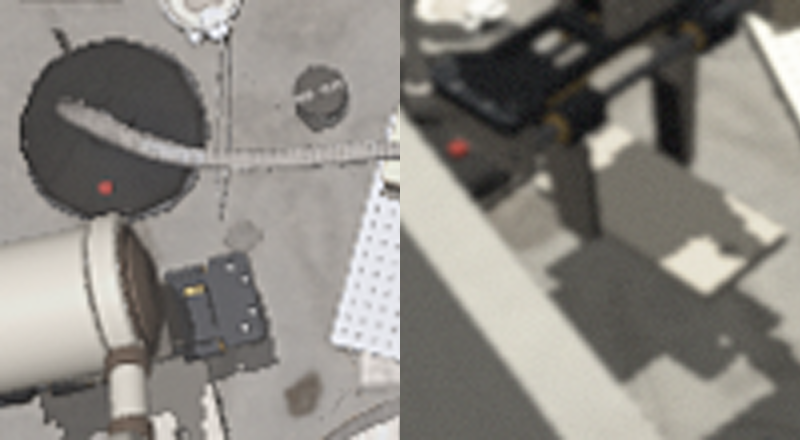

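```bash
python3 -m jog '[{"dp":[0,0,-20],"angular":[0,0,0]},{"dp":[0,0,-35],"angular":[0,0,0]},{"dp":[0,0,-44],"angular":[0,0,0]},{"dp":[0,0,-48],"angular":[0,0,0]},{"dp":[0,0,-49],"angular":[0,0,0]}]'
python3 -m jog '[{"dp":[0,0,0],"angular":[0,0,0]},{"dp":[0,0,-0.5],"angular":[0,0,0]},{"dp":[0,0,-0.5],"angular":[0,0,0]}]'
python3 -m jog '[{"dp":[0,0,0],"angular":[0,0,0]},{"dp":[0,0,0],"angular":[0,0,0]},{"dp":[0,0,0],"angular":[0,0,0]},{"dp":[0,0,0],"angular":[0,0,0]}]' 88
python3 -m jog '[{"dp":[-4,-1,10],"angular":[0.01,-0.08,0]},{"dp":[-10,-2.5,20],"angular":[0.04,-0.18,0]},{"dp":[-18,-4,28],"angular":[0.07,-0.28,0]},{"dp":[-28,-7,32],"angular":[0.09,-0.38,0]},{"dp":[-28,-7,32],"angular":[0.11,-0.457,0]}]'
python3 - <<'E'
from h import *
from scipy.spatial.transform import Rotation as R
a=save("top","t3")
o=ctrl.observe();print(o['qpos'],o['ee_pos'],R.from_rotvec(o['orientation']).as_matrix())
for k,z in dict(shield_foot=.005,shield_hole=.01,shield_centre=.005).items():
  for c in("top","scene"):
    if c=="scene" and k=="shield_foot":save("scene","s3")
    for x in nets.place_of(c,k)[:1]:print(k,c,x["conf"],x["point"],onz(c,x["point"],z))
E
```

```text
time: 8.63
ee_pos: [0.4434, 0.2119, 0.0103]
orientation: [0.368, -3.119, 0.0]
wrist_force: [-0.4, 0.0, -0.5]
gripper_width: 0.644
grasp_force: 30.0
time: 8.88
ee_pos: [0.4447, 0.2122, 0.0112]
orientation: [-0.369, 3.118, 0.0]
wrist_force: [0.3, -0.5, -1.6]
gripper_width: 0.647
grasp_force: 30.0
time: 9.22
ee_pos: [0.4442, 0.2121, 0.0107]
orientation: [-0.37, 3.119, 0.0]
wrist_force: [0.6, 0.4, -0.3]
gripper_width: 0.916
grasp_force: 0.0
time: 9.63
ee_pos: [0.4142, 0.2048, 0.0424]
orientation: [-0.315, 2.651, 0.076]
wrist_force: [0.4, 1.1, -0.6]
gripper_width: 0.959
grasp_force: 0.0
[ 0.1782236  -0.21708763  2.4462081   0.06281412  0.4433191  -1.67994172] [0.41074308 0.20441238 0.03940522] [[-8.66370386e-01 -2.34906864e-01  4.40705252e-01]
 [-2.09252704e-01  9.72017848e-01  1.06745536e-01]
 [-4.53448630e-01  2.62405995e-04 -8.91282375e-01]]
shield_foot top 0.7 [237.6, 212.0] [0.48481804 0.22932317 0.005     ]
shield_foot scene 0.19 [302.7, 236.6] [ 0.49770192 -0.00580486  0.005     ]
shield_hole top 0.7 [246.1, 247.4] [0.37398545 0.20107984 0.01      ]
shield_hole scene 0.86 [260.3, 302.0] [0.36624643 0.20127115 0.01      ]
shield_centre top 0.96 [247.7, 229.3] [0.43016077 0.19730669 0.005     ]
shield_centre scene 0.73 [246.7, 292.4] [0.41217083 0.20800444 0.005     ]
```

```bash
python3 -m jog '[{"dp":[0,0,-10],"angular":[0,0,0]},{"dp":[0,0,-18],"angular":[0,0,0]},{"dp":[0,0,-22],"angular":[0,0,0]},{"dp":[0,0,-24],"angular":[0,0,0]},{"dp":[0,0,-24],"angular":[0,0,0]}]'
python3 -c "
from rig import ctrl;o=ctrl.observe();print(o['qpos'],o['qvel'],o['ee_pos'],o['wrist_force'])"
```

```text
time: 10.45
ee_pos: [0.4161, 0.205, 0.0181]
orientation: [-0.315, 2.656, 0.075]
wrist_force: [0.4, 0.2, 0.4]
gripper_width: 0.958
grasp_force: 0.0
[ 0.1777174  -0.13127658  2.43314765  0.07277964  0.37234069 -1.69066974] [ 0.00026604 -0.02154628 -0.00031755 -0.00204808  0.00647271  0.00246057] [0.41607766 0.20499334 0.01812243] [0.43003731 0.21919607 0.35299744]
```

```bash
python3 -m jog '[{"dp":[0,0,-2],"angular":[0,0,0]},{"dp":[0,0,-4],"angular":[0,0,0]},{"dp":[0,0,-4.5],"angular":[0,0,0]},{"dp":[0,0,-4.5],"angular":[0,0,0]},{"dp":[0,0,-4.5],"angular":[0,0,0]}]'
python3 -m jog '[{"dp":[0,0,0],"angular":[0,0,0]},{"dp":[0,0,0],"angular":[0,0,0]},{"dp":[0,0,0],"angular":[0,0,0]},{"dp":[0,0,0],"angular":[0,0,0]},{"dp":[0,0,0],"angular":[0,0,0]}]' 40 50
python3 -m jog '[{"dp":[0,0,0],"angular":[0,0,0]},{"dp":[0,0,5],"angular":[0,0,0]},{"dp":[0,0,20],"angular":[0,0,0]},{"dp":[0,0,40],"angular":[0,0,0]},{"dp":[0,0,55],"angular":[0,0,0]}]'
python3 - <<'E'
from h import *
a=save("top","t4");b=save("scene","s4")
o=ctrl.observe();print(o['qpos'],o['ee_pos'],o['wrist_force'],o['torque'])
A=cv2.resize(a[140:250,200:350],(600,440),interpolation=2);B=cv2.resize(b[220:330,180:330],(600,440),interpolation=2)
cv2.imwrite("pics/m3.png",np.hstack([A[:,:300],B[:,:500]])[:,:,::-1])
E
```

```text
time: 10.87
ee_pos: [0.416, 0.205, 0.014]
orientation: [-0.315, 2.655, 0.075]
wrist_force: [0.2, -0.2, 0.1]
gripper_width: 0.955
grasp_force: 0.0
time: 11.28
ee_pos: [0.416, 0.205, 0.014]
orientation: [-0.315, 2.655, 0.075]
wrist_force: [-0.7, -0.2, 1.1]
gripper_width: 0.64
grasp_force: 50.0
time: 11.7
ee_pos: [0.4157, 0.2049, 0.0699]
orientation: [-0.315, 2.656, 0.075]
wrist_force: [0.9, 0.2, -2.2]
gripper_width: 0.635
grasp_force: 50.0
[ 0.17786982 -0.2893593   2.42090928  0.05173396  0.53516178 -1.66742509] [0.41811003 0.20540153 0.07205478] [ 1.01841965  0.11736847 -0.9446044 ] [-0.06523418  0.17304126  0.00068421]
```

View pics/m3.png

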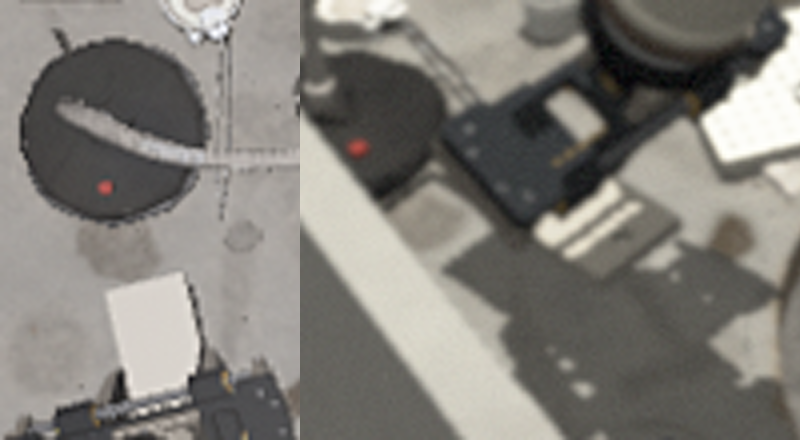

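```bash
python3 -m jog '[{"dp":[-2,-2,15],"angular":[-0.029,0.12,0]},{"dp":[-4,-4,30],"angular":[-0.058,0.24,0]},{"dp":[-6,-8,45],"angular":[-0.087,0.36,0]},{"dp":[-8,-10,60],"angular":[-0.11,0.457,0]},{"dp":[-8,-10,65],"angular":[-0.11,0.457,0]}]'
python3 -m jog '[{"dp":[0,-5,0],"angular":[0,0,-0.12]},{"dp":[0,-10,0],"angular":[0,0,-0.24]},{"dp":[0,-15,0],"angular":[0,0,-0.36]},{"dp":[0,-20,0],"angular":[0,0,-0.48]},{"dp":[0,-25,5],"angular":[0,0,-0.6]}]'
python3 -m jog '[{"dp":[0,-5,0],"angular":[0,0,-0.12]},{"dp":[0,-10,0],"angular":[0,0,-0.24]},{"dp":[0,-15,0],"angular":[0,0,-0.36]},{"dp":[0,-20,0],"angular":[0,0,-0.48]},{"dp":[0,-25,5],"angular":[0,0,-0.6]}]'
python3 -m jog '[{"dp":[0,-5,0],"angular":[0,0,-0.12]},{"dp":[0,-10,0],"angular":[0,0,-0.24]},{"dp":[0,-15,0],"angular":[0,0,-0.36]},{"dp":[0,-20,0],"angular":[0,0,-0.48]},{"dp":[0,-25,5],"angular":[0,0,-0.6]}]'
python3 -m jog '[{"dp":[0,-5,0],"angular":[0,0,-0.12]},{"dp":[0,-10,0],"angular":[0,0,-0.24]},{"dp":[0,-15,0],"angular":[0,0,-0.36]},{"dp":[0,-20,0],"angular":[0,0,-0.48]},{"dp":[0,-25,5],"angular":[0,0,-0.6]}]'
python3 -m jog '[{"dp":[0,-5,0],"angular":[0,0,-0.12]},{"dp":[0,-10,0],"angular":[0,0,-0.24]},{"dp":[0,-15,0],"angular":[0,0,-0.36]},{"dp":[0,-20,0],"angular":[0,0,-0.48]},{"dp":[0,-25,5],"angular":[0,0,-0.6]}]'
python3 -m jog '[{"dp":[0,-5,0],"angular":[0,0,-0.12]},{"dp":[0,-10,0],"angular":[0,0,-0.24]},{"dp":[0,-15,0],"angular":[0,0,-0.36]},{"dp":[0,-20,0],"angular":[0,0,-0.48]},{"dp":[0,-25,5],"angular":[0,0,-0.6]}]'
python3 - <<'E'
from h import *
from scipy.spatial.transform import Rotation as R
o=ctrl.observe();print(o['qpos'],o['ee_pos'],o['wrist_force'],o['torque'])
print(R.from_rotvec(o['orientation']).as_matrix())
E
```

```text
time: 12.22
ee_pos: [0.4116, 0.1951, 0.1357]
orientation: [-0.369, 3.118, -0.0]
wrist_force: [1.2, 0.1, -0.8]
gripper_width: 0.636
grasp_force: 50.0
time: 12.63
ee_pos: [0.4057, 0.1697, 0.136]
orientation: [-0.577, -3.086, 0.001]
wrist_force: [-0.3, 0.1, -1.1]
gripper_width: 0.636
grasp_force: 50.0
time: 13.05
ee_pos: [0.4057, 0.1448, 0.141]
orientation: [-1.463, -2.778, 0.001]
wrist_force: [-1.0, 0.3, -2.6]
gripper_width: 0.634
grasp_force: 50.0
time: 13.47
ee_pos: [0.4058, 0.1199, 0.146]
orientation: [-2.219, -2.222, 0.002]
wrist_force: [-0.1, -0.8, -1.9]
gripper_width: 0.636
grasp_force: 50.0
time: 13.88
ee_pos: [0.4058, 0.0951, 0.151]
orientation: [-2.777, -1.467, 0.002]
wrist_force: [0.5, -0.3, -1.2]
gripper_width: 0.638
grasp_force: 50.0
time: 14.3
ee_pos: [0.4059, 0.0702, 0.156]
orientation: [-3.086, -0.581, 0.003]
wrist_force: [-0.2, 0.1, -2.1]
gripper_width: 0.635
grasp_force: 50.0
time: 14.72
ee_pos: [0.4059, 0.0453, 0.1609]
orientation: [-3.121, 0.357, 0.003]
wrist_force: [-0.4, -0.1, -0.9]
gripper_width: 0.641
grasp_force: 50.0
[-1.87012227e-01 -2.38875136e-01  2.10707073e+00  3.16425078e-04
  1.27530456e+00  1.61155628e+00] [0.40594805 0.04530959 0.16093459] [-0.38251745 -0.0735755  -0.86535311] [ 0.04835405  0.01100806 -0.00960417]
[[ 9.74149251e-01 -2.25898057e-01 -1.81793662e-03]
 [-2.25897227e-01 -9.74150921e-01  6.52078614e-04]
 [-1.91824792e-03 -2.24555052e-04 -9.99998135e-01]]
```

```bash
python3 -m jog '[{"dp":[0,-5,0],"angular":[0,0,-0.037]}]'
python3 -m jog '[{"dp":[5,-5,0],"angular":[-0.031,-0.116,0]},{"dp":[10,-10,0],"angular":[-0.063,-0.232,0]},{"dp":[20,-15,0],"angular":[-0.094,-0.347,0]},{"dp":[30,-20,0],"angular":[-0.126,-0.463,0]},{"dp":[40,-25,0],"angular":[-0.152,-0.56,0]}]'
python3 -m jog '[{"dp":[15,-5,0],"angular":[-0.022,-0.08,0]},{"dp":[30,-8,-5],"angular":[-0.022,-0.08,0]},{"dp":[45,-11,-10],"angular":[-0.022,-0.08,0]},{"dp":[55,-13,-15],"angular":[-0.022,-0.08,0]},{"dp":[60,-14,-20],"angular":[-0.022,-0.08,0]}]'
python3 -m jog '[{"dp":[0,0,0],"angular":[0,0,0]},{"dp":[0,0,0],"angular":[0,0,0]}]'
python3 - <<'E'
from h import *
from scipy.spatial.transform import Rotation as R
np.set_printoptions(precision=4,suppress=True)
a=save("top","t5");b=save("scene","s5")
o=ctrl.observe();print(o['qpos'],o['ee_pos'],o['wrist_force'],o['torque'])
M=R.from_rotvec(o['orientation']).as_matrix();print(M)
y=M[:,1];d=.471;sx=np.cos(d)*M[:,0]-np.sin(d)*M[:,2];n=np.cross(sx,-y);print("sx",sx,"n",n)
foot=o['ee_pos']-.0715*sx-.009*n;print("foot",foot)
for k,off in dict(shield_foot=0,shield_hole=.116,shield_centre=.065).items():
  for c in("top","scene"):
    P=foot+off*sx
    for x in nets.place_of(c,k)[:1]:print(k,c,x["conf"],np.array(x["point"]),"exp",proj(c,P))
for c in("top","scene"):print(c,[proj(c,np.array(p)) for p in([.4995,-.0136+.0004,.018],[.489,.0231,.018])])
A=cv2.resize(a[150:250,260:360],(440,440),interpolation=2);B=cv2.resize(b[170:280,230:340],(440,440),interpolation=2)
cv2.imwrite("pics/m4.png",np.hstack([A[:,:350],B])[:,:,::-1])
E
```

```text
time: 14.8
ee_pos: [0.4071, 0.0401, 0.1625]
orientation: [-3.114, 0.412, -0.001]
wrist_force: [-0.1, 0.8, 0.1]
gripper_width: 0.638
grasp_force: 50.0
time: 15.22
ee_pos: [0.4473, 0.0153, 0.1625]
orientation: [2.911, -0.375, 0.878]
wrist_force: [-0.2, 0.6, -1.0]
gripper_width: 0.643
grasp_force: 50.0
time: 15.63
ee_pos: [0.5077, 0.001, 0.1423]
orientation: [2.866, -0.37, 0.986]
wrist_force: [0.3, 0.3, -1.6]
gripper_width: 0.638
grasp_force: 50.0
time: 15.8
ee_pos: [0.5066, 0.0013, 0.1421]
orientation: [2.867, -0.372, 0.982]
wrist_force: [0.4, 0.3, -1.7]
gripper_width: 0.636
grasp_force: 50.0
[-0.2176 -0.3939  2.4024 -0.0645  0.4715  1.6588] [0.5072 0.0012 0.1434] [-0.0315 -0.4237 -0.5841] [ 0.1369  0.4468 -0.0353]
[[ 0.7624 -0.2568  0.5939]
 [-0.1999 -0.9664 -0.1613]
 [ 0.6154  0.0043 -0.7882]]
sx [ 0.4099 -0.1049  0.9061] n [-0.8752  0.2345  0.4231]
foot [0.4858 0.0066 0.0748]
shield_foot top 0.55 [306.8 210.8] exp [307.5165 208.9545]
shield_foot scene 0.68 [298.7 221.5] exp [301.5548 218.5315]
shield_hole top 0.76 [308.7 186.3] exp [310.1453 188.2698]
shield_hole scene 0.66 [340.5 203.2] exp [294.0905 171.4558]
shield_centre top 0.75 [426.1 216.7] exp [308.9323 197.8144]
shield_centre scene 0.81 [301.2 191.9] exp [297.4099 192.3905]
top [array([314.6533, 205.9492]), array([302.9962, 209.4746])]
scene [array([304.6732, 231.1472]), array([295.3265, 238.6065])]
```

View pics/m4.png

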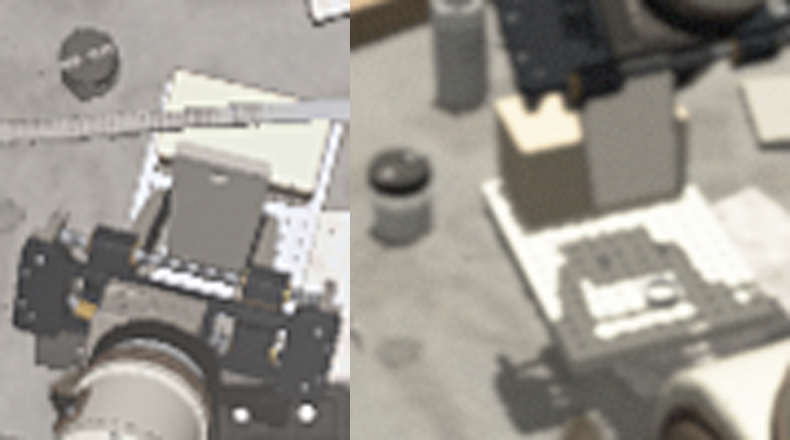

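```bash
python3 -m jog '[{"dp":[8,-2,-8],"angular":[0,0,0]},{"dp":[16,-4,-18],"angular":[0,0,0]},{"dp":[19,-5,-30],"angular":[0,0,0]},{"dp":[19,-5,-40],"angular":[0,0,0]},{"dp":[19,-5,-42],"angular":[0,0,0]}]'
python3 -m jog '[{"dp":[0,0,0],"angular":[0,0,0]},{"dp":[0,0,0],"angular":[0,0,0]}]'
python3 - <<'E'
from h import *
from scipy.spatial.transform import Rotation as R
np.set_printoptions(precision=4,suppress=True)
b=save("scene","s6")
o=ctrl.observe();print(o['qpos'],o['ee_pos'],o['wrist_force'],o['torque'])
M=R.from_rotvec(o['orientation']).as_matrix()
y=M[:,1];d=.471;sx=np.cos(d)*M[:,0]-np.sin(d)*M[:,2];n=np.cross(sx,-y);print("sx",sx,"n",n)
foot=o['ee_pos']-.0715*sx-.009*n;print("foot",foot)
for s in(-1,1):print("corner front",proj("scene",foot+.005*n+s*.03*y))
for k in("shield_foot","shield_hole","shield_centre"):
  for x in nets.place_of("scene",k)[:1]:print(k,x["conf"],np.array(x["point"]))
B=cv2.resize(b[175:260,250:350],None,fx=7,fy=7,interpolation=2)
cv2.imwrite("pics/m5.png",B[:,:,::-1])
E
```

```text
time: 16.62
ee_pos: [0.5258, -0.0038, 0.0998]
orientation: [2.868, -0.374, 0.981]
wrist_force: [-0.9, 0.6, -1.8]
gripper_width: 0.635
grasp_force: 50.0
time: 16.78
ee_pos: [0.5271, -0.004, 0.1024]
orientation: [2.865, -0.373, 0.987]
wrist_force: [1.6, -0.1, -0.0]
gripper_width: 0.637
grasp_force: 50.0
[-0.22   -0.2259  2.3754 -0.0863  0.329   1.6818] [ 0.5274 -0.004   0.1028] [ 0.1368 -0.2111 -0.6053] [ 0.1124  0.371  -0.0379]
sx [ 0.4082 -0.1051  0.9068] n [-0.8759  0.2349  0.4215]
foot [0.5061 0.0014 0.0342]
corner front [287.7326 229.9   ]
corner front [310.2767 224.5677]
shield_foot 0.96 [298.2 234.4]
```

View pics/m5.png

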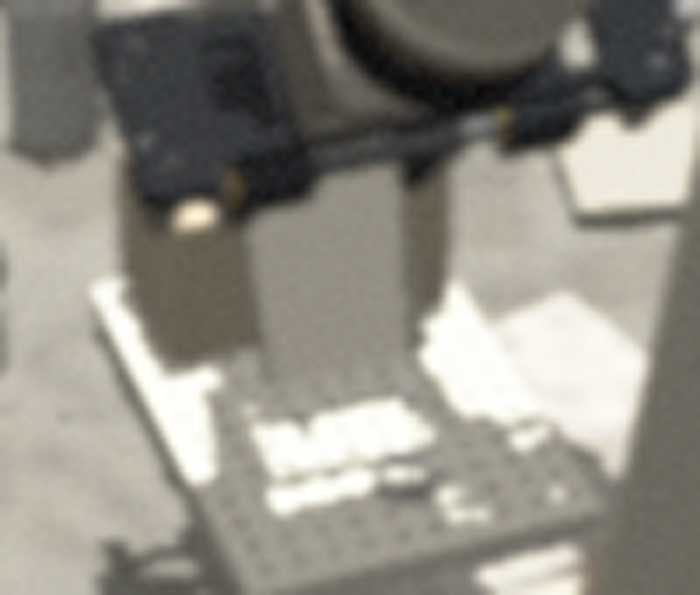

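```bash
python3 -m jog '[{"dp":[0,0,-4],"angular":[0,0,0]},{"dp":[0,0,-7],"angular":[0,0,0]},{"dp":[0,0,-8],"angular":[0,0,0]},{"dp":[0,0,-8],"angular":[0,0,0]},{"dp":[0,0,-8],"angular":[0,0,0]}]' | grep -E "ee|force"
python3 -m jog '[{"dp":[0,0,-0.5],"angular":[0,0,0]},{"dp":[0,0,-1],"angular":[0,0,0]},{"dp":[0,0,-1],"angular":[0,0,0]}]'| grep -E "ee|force"
python3 -m jog '[{"dp":[0,0,-0.5],"angular":[0,0,0]},{"dp":[0,0,-1],"angular":[0,0,0]},{"dp":[0,0,-1],"angular":[0,0,0]}]'| grep -E "ee|force"
python3 -c "
from rig import ctrl;o=ctrl.observe();print(o['qpos'],o['ee_pos'],o['wrist_force'],o['torque'])"
```

```text
ee_pos: [0.5268, -0.004, 0.0936]
wrist_force: [-0.2, 0.3, 0.1]
grasp_force: 50.0
ee_pos: [0.5269, -0.004, 0.0928]
wrist_force: [-0.1, 0.2, -0.8]
grasp_force: 50.0
ee_pos: [0.5269, -0.004, 0.0918]
wrist_force: [0.3, 0.2, -0.5]
grasp_force: 50.0
[-0.22016156 -0.19812187  2.37980259 -0.09483213  0.29861748  1.69088171] [ 0.526862   -0.00400673  0.09180293] [ 0.2899573   0.15031723 -0.50345807] [0.16346535 0.42084526 0.03800979]
```

```bash
python3 -m jog '[{"dp":[0,0,-0.5],"angular":[0,0,0]},{"dp":[0,0,-1],"angular":[0,0,0]},{"dp":[0,0,-1],"angular":[0,0,0]}]'| grep -E "ee|wrist"
python3 -m jog '[{"dp":[0,0,-0.5],"angular":[0,0,0]},{"dp":[0,0,-1],"angular":[0,0,0]},{"dp":[0,0,-1],"angular":[0,0,0]}]'| grep -E "ee|wrist"
python3 -c "
from rig import ctrl;o=ctrl.observe();print(o['ee_pos'],o['wrist_force'],o['torque'])"
```

```text
ee_pos: [0.5268, -0.004, 0.0908]
wrist_force: [-0.4, 0.2, -1.6]
ee_pos: [0.5268, -0.004, 0.0898]
wrist_force: [-0.2, -0.2, -0.7]
[ 0.52684055 -0.00399953  0.08976189] [-0.19145353 -0.19620533 -0.73356561] [ 0.15649138  0.41036059 -0.02451661]
```

```bash
python3 -m jog '[{"dp":[0,0,-0.5],"angular":[0,0,0]},{"dp":[0,0,-1],"angular":[0,0,0]},{"dp":[0,0,-1],"angular":[0,0,0]}]'| grep -E "ee|wrist"
python3 -c "
from rig import ctrl;o=ctrl.observe();print(o['ee_pos'],o['wrist_force'],o['torque'])"
```

```text
ee_pos: [0.5269, -0.004, 0.0888]
wrist_force: [-1.2, 0.6, -1.7]
[ 0.52686542 -0.00398741  0.08878268] [-1.23874091  0.57959009 -1.72313211] [0.10985781 0.41450454 0.0522489 ]
```

```bash
python3 -m jog '[{"dp":[0,0,-0.5],"angular":[0,0,0]},{"dp":[0,0,-1],"angular":[0,0,0]},{"dp":[0,0,-1],"angular":[0,0,0]}]'| grep -E "ee|wrist"
python3 -c "
from rig import ctrl;o=ctrl.observe();print(o['ee_pos'],o['wrist_force'],o['torque'])"
```

```text
ee_pos: [0.5273, -0.0041, 0.0882]
wrist_force: [-0.2, -0.2, 0.3]
[ 0.52726772 -0.00409363  0.08823872] [-0.24321324 -0.18482451  0.34414982] [ 0.13296967  0.31314542 -0.0408406 ]
```

```bash
python3 -m jog '[{"dp":[0,0,-0.5],"angular":[0,0,0]},{"dp":[0,0,-1],"angular":[0,0,0]},{"dp":[0,0,-1],"angular":[0,0,0]}]'| grep -E "ee|wrist"
python3 -c "
from rig import ctrl;o=ctrl.observe();print(o['ee_pos'],o['wrist_force'],o['torque'])"
```

```text
ee_pos: [0.5278, -0.0042, 0.0879]
wrist_force: [0.5, -0.5, 3.0]
[ 0.5278475  -0.00424112  0.0878727 ] [ 0.54140638 -0.45283055  2.97777554] [ 0.01976607 -0.05173232 -0.06044761]
```

```bash
python3 -m jog '[{"dp":[0,0,-0.5],"angular":[0,0,0]},{"dp":[0,0,-1],"angular":[0,0,0]},{"dp":[0,0,-1],"angular":[0,0,0]}]'| grep -E "ee|wrist"
python3 -c "
from rig import ctrl;o=ctrl.observe();print(o['ee_pos'],o['wrist_force'],o['torque'])"
```

```text
ee_pos: [0.5284, -0.0044, 0.0875]
wrist_force: [1.3, -0.9, 5.1]
[ 0.52844175 -0.00438555  0.08751911] [ 1.2729627  -0.88070887  5.13774827] [-0.12475189 -0.37257057 -0.0605289 ]
```

```bash
python3 -m jog '[{"dp":[0,0,2],"angular":[0,0,0]},{"dp":[-1.9,0.5,2],"angular":[0,0,0]},{"dp":[-3.9,1,2],"angular":[0,0,0]},{"dp":[-3.9,1,2],"angular":[0,0,0]},{"dp":[-3.9,1,2],"angular":[0,0,0]}]'| grep -E "ee|wrist"
python3 -m jog '[{"dp":[-1,0.3,0],"angular":[0,0,0]},{"dp":[-1,0.3,0],"angular":[0,0,0]},{"dp":[-1,0.3,0],"angular":[0,0,0]}]'| grep -E "ee|wrist"
python3 -c "
from rig import ctrl;o=ctrl.observe();print(o['ee_pos'],o['wrist_force'],o['torque'])"
```

```text
ee_pos: [0.524, -0.0032, 0.0891]
wrist_force: [2.6, -1.1, 5.0]
ee_pos: [0.5233, -0.003, 0.0893]
wrist_force: [4.2, -0.5, 5.7]
[ 0.52326656 -0.00301433  0.08928906] [ 4.18716863 -0.53482577  5.67391819] [-0.25945678 -0.99559815 -0.09245485]
```

```bash
python3 -m jog '[{"dp":[-1,0.3,0],"angular":[0,0,0]},{"dp":[-1,0.3,0],"angular":[0,0,0]},{"dp":[-1,0.3,0],"angular":[0,0,0]}]'| grep -E "ee|wrist"
python3 -c "
from rig import ctrl;o=ctrl.observe();print(o['ee_pos'],o['wrist_force'],o['torque'])"
```

```text
ee_pos: [0.5225, -0.0028, 0.0895]
wrist_force: [3.6, -2.8, 5.3]
[ 0.52248362 -0.00276455  0.08950787] [ 3.64961677 -2.8088044   5.33705067] [-0.37224146 -1.08693359 -0.14565347]
```

```bash
python3 -m jog '[{"dp":[-1,0.3,0],"angular":[0,0,0]},{"dp":[-1,0.3,0],"angular":[0,0,0]},{"dp":[-1,0.3,0],"angular":[0,0,0]}]'| grep -E "ee|wrist"
python3 -c "
from rig import ctrl;o=ctrl.observe();print(o['ee_pos'],o['wrist_force'],o['torque'])"
```

```text
ee_pos: [0.5203, -0.0022, 0.0883]
wrist_force: [2.4, -1.1, 4.6]
[ 0.52032635 -0.0021909   0.0883187 ] [ 2.43193666 -1.13688127  4.58576639] [-0.21437071 -0.69903145 -0.16884417]
```

```bash
python3 -m jog '[{"dp":[0,0,1],"angular":[0,0,0]},{"dp":[0,0,1],"angular":[0,0,0]},{"dp":[0,0,1],"angular":[0,0,0]}]'| grep -E "ee|wrist"
python3 -m jog '[{"dp":[0,0,0.8],"angular":[0,0,0]},{"dp":[0,0,0.8],"angular":[0,0,0]},{"dp":[0,0,0.8],"angular":[0,0,0]}]'
python3 - <<'E'
from h import *
from scipy.spatial.transform import Rotation as R
np.set_printoptions(precision=4,suppress=True)
b=save("scene","s7")
o=ctrl.observe();print(o['qpos'],o['ee_pos'],o['wrist_force'],o['torque'])
M=R.from_rotvec(o['orientation']).as_matrix()
y=M[:,1];d=.471;sx=np.cos(d)*M[:,0]-np.sin(d)*M[:,2];n=np.cross(sx,-y);print("sx",sx,"n",n)
foot=o['ee_pos']-.0715*sx-.009*n;print("foot",foot)
for s in(-1,1):print("corner front",proj("scene",foot+.005*n+s*.03*y))
for k in("shield_foot","pin_mid","brick_edge"):
  for x in nets.place_of("scene",k)[:1]:print(k,x["conf"],np.array(x["point"]))
g=cv2.createCLAHE(3,(4,4));L=cv2.cvtColor(b,cv2.COLOR_RGB2LAB);L[:,:,0]=g.apply(L[:,:,0]);b=cv2.cvtColor(L,cv2.COLOR_LAB2RGB)
B=cv2.resize(b[190:255,255:335],None,fx=9,fy=9,interpolation=2)
cv2.imwrite("pics/m6.png",B[:,:,::-1])
E
```

```text
ee_pos: [0.5197, -0.002, 0.0886]
wrist_force: [1.8, -1.7, 3.4]
time: 21.07
ee_pos: [0.519, -0.0018, 0.0886]
orientation: [2.867, -0.374, 0.982]
wrist_force: [1.0, -1.3, 0.9]
gripper_width: 0.635
grasp_force: 50.0
[-0.2189 -0.2144  2.3997 -0.0978  0.2974  1.6946] [ 0.5191 -0.0019  0.0887] [1.0221 0.113  0.2169] [ 0.0376 -0.0051 -0.0178]
sx [ 0.4117 -0.106   0.9052] n [-0.8742  0.2347  0.4251]
foot [0.4975 0.0036 0.0201]
corner front [289.0324 236.4523]
corner front [311.5316 231.0242]
shield_foot 0.93 [299.4 234.9]
pin_mid 0.93 [297.8 234.4]
brick_edge 0.62 [289.7 202.8]
```

View pics/m6.png

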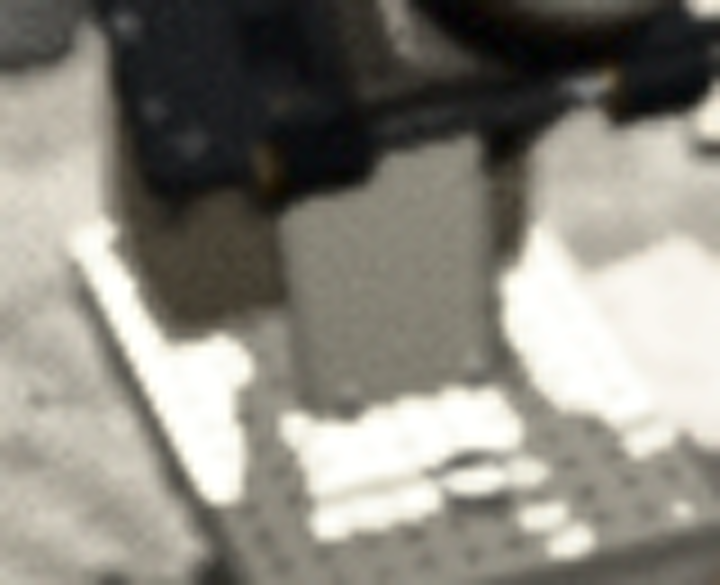

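```bash
python3 -m jog '[{"dp":[-1,0.3,0],"angular":[0,0,0]},{"dp":[-1,0.3,0],"angular":[0,0,0]},{"dp":[-1,0.3,0],"angular":[0,0,0]},{"dp":[-1,0.3,0],"angular":[0,0,0]}]'| grep -E "ee|wrist"
python3 -c "
from rig import ctrl;o=ctrl.observe();print(o['ee_pos'],o['wrist_force'],o['torque'])"
```

```text
ee_pos: [0.5185, -0.0017, 0.0891]
wrist_force: [1.2, -0.2, -1.0]
[ 0.51846239 -0.00166786  0.0891094 ] [ 1.19430389 -0.21541793 -1.02549783] [ 0.10081656  0.31838517 -0.01237969]
```

```bash
python3 -m jog '[{"dp":[-1,0.3,0],"angular":[0,0,0]},{"dp":[-1,0.3,0],"angular":[0,0,0]},{"dp":[-1,0.3,0],"angular":[0,0,0]},{"dp":[-1,0.3,0],"angular":[0,0,0]}]'| grep -E "ee|wrist"
python3 -c "
from rig import ctrl;o=ctrl.observe();print(o['ee_pos'],o['wrist_force'],o['torque'])"
```

```text
ee_pos: [0.5179, -0.0015, 0.0896]
wrist_force: [1.3, -0.5, -1.5]
[ 0.51790569 -0.00150977  0.08960956] [ 1.27566128 -0.50444482 -1.45106863] [ 0.0967176   0.32011927 -0.01731853]
```

```bash
python3 -m jog '[{"dp":[-1,0.3,0],"angular":[0,0,0]},{"dp":[-1,0.3,0],"angular":[0,0,0]},{"dp":[-1,0.3,0],"angular":[0,0,0]},{"dp":[-1,0.3,0],"angular":[0,0,0]}]'| grep -E "ee|wrist"
python3 -c "
from rig import ctrl;o=ctrl.observe();print(o['ee_pos'],o['wrist_force'],o['torque'])"
```

```text
ee_pos: [0.5172, -0.0012, 0.0899]
wrist_force: [0.9, -1.0, -2.4]
[ 0.5171694  -0.00124278  0.08988042] [ 0.87003512 -0.99199533 -2.43348726] [-0.00925173  0.14854    -0.02779007]
```

```bash
python3 -m jog '[{"dp":[-1,0.3,0],"angular":[0,0,0]},{"dp":[-1,0.3,0],"angular":[0,0,0]},{"dp":[-1,0.3,0],"angular":[0,0,0]},{"dp":[-1,0.3,0],"angular":[0,0,0]}]'| grep -E "ee|wrist"
python3 -c "
from rig import ctrl;o=ctrl.observe();print(o['ee_pos'],o['wrist_force'],o['torque'])"
```

```text
ee_pos: [0.5164, -0.001, 0.0901]
wrist_force: [2.3, -0.2, -0.4]
[ 0.51637831 -0.00100964  0.09010747] [ 2.27251914 -0.23469203 -0.41031381] [-0.07950139 -0.05646731 -0.08247995]
```

```bash
python3 -m jog '[{"dp":[2.5,-0.7,-0.8],"angular":[0.006,0.022,0]},{"dp":[4,-1.1,-1.5],"angular":[0.012,0.044,0]},{"dp":[5.6,-1.5,-2.2],"angular":[0.018,0.066,0]},{"dp":[7.1,-1.9,-2.9],"angular":[0.024,0.088,0]},{"dp":[8.7,-2.4,-3.6],"angular":[0.029,0.108,0]}]'
python3 -m jog '[{"dp":[0,0,0],"angular":[0,0,0]},{"dp":[0,0,0],"angular":[0,0,0]},{"dp":[0,0,0],"angular":[0,0,0]},{"dp":[0,0,0],"angular":[0,0,0]}]'
python3 - <<'E'
from h import *
from scipy.spatial.transform import Rotation as R
np.set_printoptions(precision=4,suppress=True)
save("scene","s8")
o=ctrl.observe();print(o['ee_pos'],o['wrist_force'],o['torque'])
M=R.from_rotvec(o['orientation']).as_matrix()
y=M[:,1];d=.471;sx=np.cos(d)*M[:,0]-np.sin(d)*M[:,2];n=np.cross(sx,-y);print("sx",sx,np.degrees(np.arccos(sx[2])),"y",y)
print("foot",o['ee_pos']-.0715*sx-.009*n)
for x in nets.place_of("scene","brick_edge")[:1]:print(x["conf"],np.array(x["point"]))
E
```

```text
time: 23.02
ee_pos: [0.5254, -0.0034, 0.0867]
orientation: [2.929, -0.382, 0.828]
wrist_force: [2.0, -0.5, -0.3]
gripper_width: 0.641
grasp_force: 50.0
time: 23.35
ee_pos: [0.5251, -0.0034, 0.0866]
orientation: [2.928, -0.381, 0.83]
wrist_force: [1.6, -0.3, 0.3]
gripper_width: 0.637
grasp_force: 50.0
[ 0.5251 -0.0033  0.0866] [ 2.8384 -0.8012  2.2934] [-0.1475 -0.3663 -0.0781]
sx [ 0.5032 -0.1306  0.8542] 31.327378767933503 y [-0.257  -0.9664  0.0036]
foot [0.4965 0.004  0.0209]
0.88 [294.9 205.7]
```

```bash
python3 -m jog '[{"dp":[0.7,-0.2,-0.2],"angular":[0.002,0.009,0]},{"dp":[1.4,-0.4,-0.4],"angular":[0.004,0.017,0]},{"dp":[2.2,-0.6,-0.6],"angular":[0.007,0.025,0]},{"dp":[2.2,-0.6,-0.6],"angular":[0.007,0.025,0]},{"dp":[2.2,-0.6,-0.6],"angular":[0.007,0.025,0]}]'
python3 -c "
from rig import ctrl;o=ctrl.observe();print(o['ee_pos'],o['wrist_force'],o['torque'])"
```

```text
time: 23.87
ee_pos: [0.5273, -0.004, 0.0857]
orientation: [2.943, -0.383, 0.791]
wrist_force: [2.8, -1.3, 2.6]
gripper_width: 0.636
grasp_force: 50.0
[ 0.52727192 -0.0040001   0.0857012 ] [ 2.84122122 -1.28018382  2.6029011 ] [-0.09571997 -0.49436595 -0.02640986]
```

```bash
python3 -m jog '[{"dp":[0,0,0],"angular":[0,0,0]},{"dp":[0,0,0],"angular":[0,0,0]},{"dp":[0,0,0],"angular":[0,0,0]},{"dp":[0,0,0],"angular":[0,0,0]},{"dp":[0,0,0],"angular":[0,0,0]}]' 78
python3 -m jog '[{"dp":[-7,2,10],"angular":[0,0,0]},{"dp":[-15,4,20],"angular":[0,0,0]},{"dp":[-28,8,38],"angular":[0,0,0]},{"dp":[-45,12,60],"angular":[0,0,0]},{"dp":[-60,16,80],"angular":[0,0,0]}]'
python3 -m jog '[{"dp":[-20,5,20],"angular":[0,0,0]},{"dp":[-40,10,30],"angular":[0.02,0.1,0]},{"dp":[-55,25,40],"angular":[0.04,0.2,0]},{"dp":[-60,40,45],"angular":[0.06,0.3,0]},{"dp":[-60,60,45],"angular":[0.08,0.4,0]}]'
python3 - <<'E'
from h import *
np.set_printoptions(precision=4,suppress=True)
a=save("top","t9");b=save("scene","s9")
print(ctrl.observe()['time'])
for c in("scene","top"):
 for k,z in dict(shield_foot=.02,shield_hole=.12,brick_edge=.082,ring_centre=.021,pin_mid=.018).items():
  for x in nets.place_of(c,k)[:1]:print(c,k,x["conf"],np.array(x["point"]),onz(c,x["point"],z))
A=cv2.resize(a[150:250,260:360],(440,440),interpolation=2);B=cv2.resize(b[170:280,230:340],(440,440),interpolation=2)
cv2.imwrite("pics/m7.png",np.hstack([A[:,:350],B])[:,:,::-1])
E
```

```text
time: 24.28
ee_pos: [0.5262, -0.0037, 0.0848]
orientation: [2.944, -0.383, 0.788]
wrist_force: [-0.5, -0.9, 0.2]
gripper_width: 0.851
grasp_force: 0.0
time: 24.7
ee_pos: [0.4656, 0.0124, 0.1656]
orientation: [2.944, -0.383, 0.788]
wrist_force: [0.5, 0.0, 0.8]
gripper_width: 0.848
grasp_force: 0.0
time: 25.12
ee_pos: [0.4072, 0.0723, 0.2132]
orientation: [3.069, -0.39, 0.177]
wrist_force: [0.8, -0.6, -0.2]
gripper_width: 0.846
grasp_force: 0.0
25.2167
scene shield_foot 0.79 [297.3 235.7] [0.4934 0.0139 0.02  ]
scene shield_hole 0.71 [290.4 189.9] [ 0.5482 -0.0044  0.12  ]
scene brick_edge 0.6 [292.9 202.5] [ 0.545  -0.0094  0.082 ]
scene ring_centre 0.62 [296.1 206.7] [ 0.5957 -0.0548  0.021 ]
scene pin_mid 0.61 [301.6 234.6] [0.4928 0.0012 0.018 ]
top shield_foot 0.71 [309.4 201. ] [0.515  0.0029 0.02  ]
top shield_hole 0.69 [311.9 206.7] [ 0.4883 -0.0079  0.12  ]
top brick_edge 0.88 [313.5 187.9] [ 0.5474 -0.012   0.082 ]
top pin_mid 0.97 [307.  207.4] [0.4953 0.0106 0.018 ]
```

View pics/m7.png

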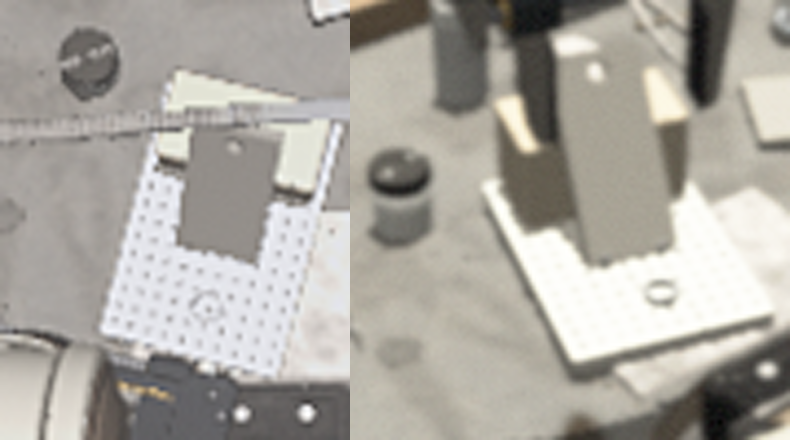

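Run:
```python
from h import *
from scipy.optimize import minimize
np.set_printoptions(precision=4,suppress=True)
sil={}
for c in("top","scene"):
    save(c,c+"f"); r=nets.silhouettes(c,"shield_centre")
    if r: sil[c]=r[0]["region"];print(c,r[0]["conf"],r[0]["region"].sum())
def corners(p):
    x,y,a,t=p;ex=np.array([np.cos(a),np.sin(a),0]);ey=np.array([-ex[1],ex[0],0]);zz=np.array([0,0,1])
    sx=np.sin(t)*ex+np.cos(t)*zz;n=-np.cos(t)*ex+np.sin(t)*zz;f=np.array([x,y,.018+.005*np.sin(t)])
    return [f+u*sx+v*ey+w*n for u in(0,.13) for v in(-.03,.03) for w in(-.005,.005)]
def cost(p,cams):
    s=0
    for c in cams:
        h=cv2.convexHull(np.array([proj(c,q) for q in corners(p[:4])],np.float32))
        m=np.zeros((400,640),np.uint8);cv2.fillPoly(m,[np.round((h+0)*16).astype(np.int32)],1,cv2.LINE_8,4)
        s+=(m.astype(bool)^sil[c]).sum()/max(1,sil[c].sum())
    return s
for cams in(["top"],["scene"],list(sil)):
    best=min((minimize(cost,[.496,.004,a,.575],args=(cams,),method="Nelder-Mead",options=dict(initial_simplex=np.array([.496,.004,a,.575])+np.vstack([np.zeros(4),np.diag([.006,.006,.08,.05])]))) for a in(-.36,-.27,-.18)),key=lambda r:r.fun)
    print(cams,best.x,best.fun)
```

```text
top 0.82 599
scene 0.98 1199
['top'] [ 0.5006  0.0023 -0.2331  0.5387] 0.07679465776293823Traceback (most recent call last):
  File "<stdin>", line 20, in <module>
  File "<stdin>", line 20, in <genexpr>
    res = _minimize_neldermead(fun, x0, args, callback, bounds=bounds,
                               **options)
    fxe = func(xe)
    fx = function(np.copy(x), *(wrapper_args + args))
  File "<stdin>", line 15, in cost
  File "h.py", line 10, in proj
    c=vision.get_calibration(cam);q=np.array(c["R"])@X+np.array(c["t"])
ValueError: time passes only in moves, steps and waits
```

```bash
python3 -c "
from rig import order;print(order.job_done())"
```

```text
the job is handed in; nothing more can be done
None
```

The heat shield is standing hole end up on the soldering board, its foot against the far side of the pins and its back on the brick's upper edge, at about 31–33° from upright. The job is handed in at about 25 s, with no verdict shown. My last check put the shield about 0.04 rad off square and roughly centred, within the limits. Brick and ring look unmoved in the last pictures. I did not separately check the offcut and flux jar, but nothing went near them.

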